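Open the water to the can

ROBOT

A 7-joint arm with a two-finger parallel gripper is mounted at the origin on the work surface. World frame = base frame: x ahead of the robot, y to its left, z up, the work surface at z = 0. Lengths are in m, angles in rad, forces in N, time in s.
With the tool pointing down it reaches from about 0.35 to 0.9 m from the base axis. Payload 8.1 kg.
Tool frame: the origin (TCP) lies midway between the tips of the shut fingers; the grasp point (between the pads) lies behind it (robot.pinch_z is the x of the grasp point in the tool frame, in m); x points along the fingers, z is the direction in which the jaws open and shut, and the axes are right-handed (so a half turn about x gives the same grasp; the last joint's range is limited). The gripper opens to 85 mm and grips with 20 to 120 N. Pads are 22 mm wide; open, the fingers measure 114 mm over their backs; the gripper's body (76 mm by 85 mm) begins 54 mm behind the grasp point. The pads swing forward as they close: fully open they stand 13 mm farther back than shut.
Start: joints at [-1.292, 0.434, 0.025, 1.573, -0.012, 1.134, -0.075], TCP at [0.233, 0.58, 0.231] pointing down, gripper open.
Joint ranges: [-2.62, 2.62], [-0.44, 2.09], [-1.27, 1.32], [0.08, 2.57], [-1.32, 4.46], [0.12, 2], [-2.74, 2.74]. Speed limits (rad/s): [2.22, 2.22, 3.01, 3.01, 3.14, 3.14, 3.14].

INTERFACE

Orientations are given as a rotation vector (axis times angle).
In Python, from workcell import robot, hand, kinematics, grab_frame, get_calibration, order, sensors gives the robot as it stands. Calls block until the motion is done:
- robot.reach(position, orientation): joint-space move of the TCP to a pose.
- robot.movel(position, frame=None, feed=0.15): straight line of the TCP; frame=None keeps the orientation; feed is the mean speed in m/s.
- robot.move_joints(angles): joint-space move.
- hand.gripper_to(opening, force=None): finger opening in m; force is the grip in N (None keeps the last); returns when the fingers have stopped.
- robot.wait(seconds).
- kinematics.inverse_kinematics(position, orientation): joint angles nearest the present ones, or None.
- grab_frame(name): name is "side" or "top"; returns the picture (420x560x3 uint8, red, green, blue); there is no depth.
- get_calibration(name): a dict with "fx", "fy", "cx", "cy" (pixels), "world_to_cam" (4x4, takes a point from world to camera coordinates). Camera axes: x right, y up, looking along -z (the intrinsics and any distortion apply to the point x, -y, -z); pixel columns grow to the right and rows downward; lengths in m; the calibration is good to about 2 mm. A picture is of the moment at which its call begins. get_calibration takes no time and is no camera call.
A pose or a line that the arm cannot do raises robot.IKError and nothing moves.
- order.hand_in(): hands the job in, once; it reports no verdict.
Readings, each from a call of its own:
- sensors.read_time_s(): time.
- sensors.read_joint_positions(): joint angles.
- sensors.read_qd(): joint speeds.
- sensors.read_effort(): joint torques, N m.
- sensors.read_tcp_pos(): TCP position.
- sensors.read_tool_rot(): TCP orientation.
- sensors.read_contact_force(): force on the tool from outside, world axes, zero at the start.
- sensors.read_moment(): the same for the moment, N m.
- sensors.read_finger_gap(): finger opening in m.
Only numpy, scipy, OpenCV 4.12 (cv2) and the standard library are available. Lean on these libraries where they do the work, as an engineer would, in place of code of your own. Each camera call takes 0.05 s, during which the arm holds its last target.

TASK

Let the water through to the watering can at the tap stand: with the fingertips, push over the toggle lever of the outlet that stands above the watering can until it snaps open towards the outlet side, and after that push over the main toggle lever in the middle of the crossbar in the same way. Leave the other outlet's lever shut, do not pick up or shift anything on the ledge, and finish with the hand clear of everything.

Things in the scene. Friction and masses are not known exactly. Their poses are not given: they have to be found in the camera images.
- stand: Tap stand fixed to the ledge: steel riser with a level crossbar pipe (300 mm long, 26 thick, centre 195 mm up). Three brass valves with equal toggle levers on top: main in the middle, outlets 130 mm to either side, whose spouts reach 85 mm to stand +x and turn down. Origin: centre of the foot, on the ledge; x to the spout side (away from the robot, turned up to 0.35 rad), y left along the crossbar, z up.
- lever_left (a joint): Left (stand +y) outlet's toggle: flat black paddle 22 mm wide, 6 thick, 26 mm disc end; hinged along stand y. rad: 0 shut (leans 0.6 rad from upright to stand -x, the robot's side), 0.6 upright, 1.2 open (leans 0.6 rad to stand +x, the outlets' side). A spring drives it away from upright, so it snaps home by itself once past it; pushing it off its stop takes about 10 N at 40 mm from the hinge, 6 N near the tip.
- lever_right (a joint): Right (stand -y) outlet's toggle: flat black paddle 22 mm wide, 6 thick, 26 mm disc end; hinged along stand y. rad: 0 shut (leans 0.6 rad from upright to stand -x, the robot's side), 0.6 upright, 1.2 open (leans 0.6 rad to stand +x, the outlets' side). A spring drives it away from upright, so it snaps home by itself once past it; pushing it off its stop takes about 10 N at 40 mm from the hinge, 6 N near the tip.
- lever_main (a joint): Main (middle) toggle: flat black paddle 22 mm wide, 6 thick, 26 mm disc end; hinged along stand y. rad: 0 shut (leans 0.6 rad from upright to stand -x, the robot's side), 0.6 upright, 1.2 open (leans 0.6 rad to stand +x, the outlets' side). A spring drives it away from upright, so it snaps home by itself once past it; pushing it off its stop takes about 10 N at 40 mm from the hinge, 6 N near the tip.
- lever_left_tip (a point): Lever left: tip of the paddle, on its centre line, 75 mm from the hinge; the free paddle runs from 20 to 75 mm from the hinge. When shut the tip lies 42 mm to stand -x of the hinge and 62 mm above it (292 mm above the ledge); upright it is 305 mm above the ledge.
- lever_right_tip (a point): Lever right: tip of the paddle, on its centre line, 75 mm from the hinge; the free paddle runs from 20 to 75 mm from the hinge. When shut the tip lies 42 mm to stand -x of the hinge and 62 mm above it (292 mm above the ledge); upright it is 305 mm above the ledge.
- lever_main_tip (a point): Lever main: tip of the paddle, on its centre line, 75 mm from the hinge; the free paddle runs from 20 to 75 mm from the hinge. When shut the tip lies 42 mm to stand -x of the hinge and 62 mm above it (292 mm above the ledge); upright it is 305 mm above the ledge.
- lever_left_hinge (a point): Lever left: Hinge point of that lever, fixed, 230 mm above the ledge; axes as the stand's. The brass valve body and cheeks around it reach up to 10 mm above the hinge line, and 21 mm to either side in stand x below it.
- lever_right_hinge (a point): Lever right: Hinge point of that lever, fixed, 230 mm above the ledge; axes as the stand's. The brass valve body and cheeks around it reach up to 10 mm above the hinge line, and 21 mm to either side in stand x below it.
- lever_main_hinge (a point): Lever main: Hinge point of that lever, fixed, 230 mm above the ledge; axes as the stand's. The brass valve body and cheeks around it reach up to 10 mm above the hinge line, and 21 mm to either side in stand x below it.
- outlet_left (a point): Mouth of the left outlet (26 mm wide), centre of its lower end, 143 mm above the ledge.
- outlet_right (a point): Mouth of the right outlet (26 mm wide), centre of its lower end, 143 mm above the ledge.
- can: Green plastic watering can, loose, standing upright under one of the two outlets: round open body 110 mm wide and 115 mm tall, a spout that reaches 165 mm from its axis along its own +x and 140 mm high, a handle on the -x side out to 100 mm. Origin: centre of the underside. Within 15 mm of straight below the outlet. Not to be moved.
- pot: Terracotta flower pot, loose, standing upright under the other outlet: 112 mm wide at the rim, 98 mm tall, open. Origin: centre of the underside. Not to be moved.
- nozzle: Steel spray nozzle with squeeze lever lying on the ledge between robot and stand, about 160 by 110 mm, 44 mm high. Origin on the ledge below its barrel, which runs along its x. Not to be moved.
- trowel: Plastic hand trowel lying on the ledge between robot and stand, 300 mm long along its x, 64 mm wide, 28 mm high. Origin on the ledge at its middle. Not to be moved.

How it is judged:
By the outcome, as a careful person would: the job done as asked, in the order asked, and still so for the second after the job is handed in, with the robot touching nothing.
It also fails if it takes over 40 s, if anything falls off the work surface, if the arm or the gripper's body presses on something with over 40 N, if the wrist force passes 120 N, or if a joint passes its speed limit or range.

## Working session

There is one attempt and no reset: what is moved stays moved. The work goes in short steps, each a Python script; the robot and the scene stay as the last script left them, time stands still between calls to the robot, and variables do not carry over. Pictures are saved under pics/ and viewed, and the job is handed in when it is done.

```bash
ls; mkdir -p pics; python3 - <<'E'
from workcell import robot, hand, kinematics, grab_frame, get_calibration, order, sensors
import cv2
for n in("side","top"):
    cv2.imwrite(f"pics/{n}0.png",grab_frame(n)[:,:,::-1]); print(n,get_calibration(n))
print(sensors.read_tcp_pos(),sensors.read_tool_rot(),robot.pinch_z,sensors.read_time_s(),sensors.read_finger_gap())
E
```

```text
pics
side {'fx': 440.2571890192167, 'fy': 440.2571890192167, 'cx': 289.18151105988613, 'cy': 206.30179718003035, 'world_to_cam': array([[ 0.97107611, -0.23860038, -0.00900309, -0.50622735],
       [ 0.16255443,  0.63301865,  0.75687743, -0.23077831],
       [-0.17489212, -0.73644908,  0.65349484, -1.07837463],
       [ 0.        ,  0.        ,  0.        ,  1.        ]])}
top {'fx': 527.8699380609382, 'fy': 527.8699380609382, 'cx': 273.0974310802994, 'cy': 211.21269742037327, 'world_to_cam': array([[-0.00662308, -0.9999601 ,  0.00599374, -0.00153324],
       [ 0.98058515, -0.0053198 ,  0.19602158, -0.53264054],
       [-0.19598188,  0.00717564,  0.98058126, -1.08820574],
       [ 0.        ,  0.        ,  0.        ,  1.        ]])}
[0.23275157 0.57958084 0.23061377] [-0.92437057  1.36706724  0.92291469] -0.0187 0.1 0.08539037581141926
```

View pics/side0.png

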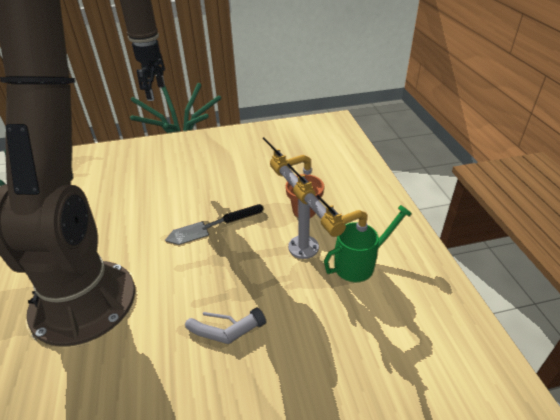

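View pics/top0.png

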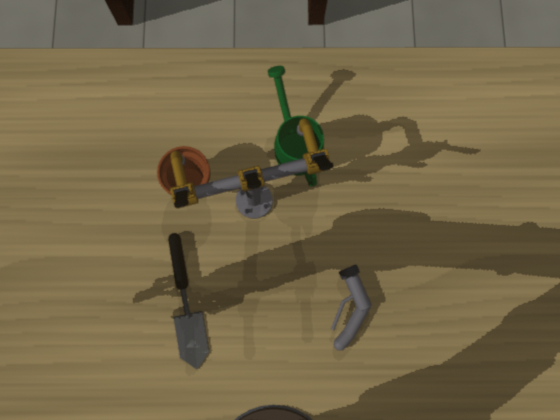

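The can (green, top about (300,142)) stands under the right outlet (stand -y), and the pot is under the left one at (184,172). I'll zoom in on the levers.

```bash
python3 - <<'E'
import cv2
a=cv2.imread("pics/side0.png")[125:245,250:390]; b=cv2.imread("pics/top0.png")[135:220,160:340]
cv2.imwrite("pics/side0z.png",cv2.resize(a,None,fx=5,fy=5,interpolation=cv2.INTER_CUBIC))
cv2.imwrite("pics/top0z.png",cv2.resize(b,None,fx=4.4,fy=4.4,interpolation=cv2.INTER_CUBIC))
E
```

```text
(no output)
```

View pics/side0z.png

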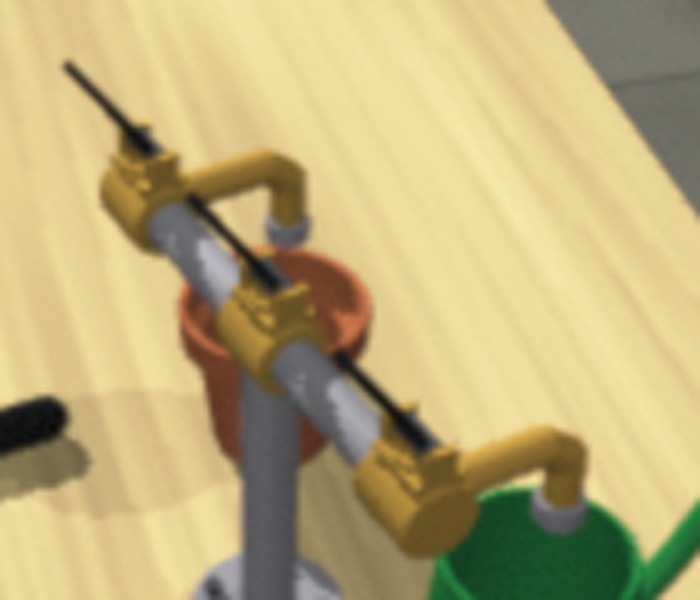

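View pics/top0z.png

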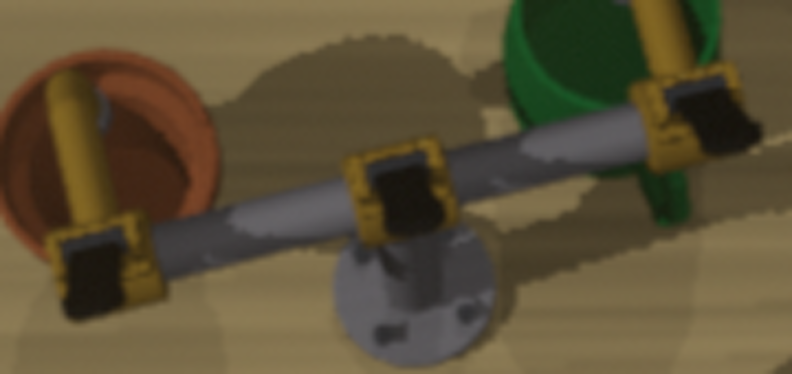

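Zoomed, the left, main and right tips are near (264,138), (288,164) and (318,196) in side, and (181,206), (253,187) and (328,167) in top. All three levers lean to the robot's side, so they are shut.

```bash
cat >h.py <<'E'
import numpy as np, cv2
from workcell import robot, hand, kinematics, grab_frame, get_calibration, order, sensors
def ray(n,p):
    c=get_calibration(n); W=np.array(c["world_to_cam"]); R=W[:3,:3]; o=-R.T@W[:3,3]
    d=R.T@np.array([(p[0]-c["cx"])/c["fx"],-(p[1]-c["cy"])/c["fy"],-1.]); return o,d/np.linalg.norm(d)
def plane(n,p,z):
    o,d=ray(n,p); return o+d*(z-o[2])/d[2]
def tri(ps,pt):
    o1,d1=ray("side",ps);o2,d2=ray("top",pt)
    s=np.linalg.lstsq(np.c_[d1,-d2],o2-o1,rcond=None)[0]
    a=o1+d1*s[0];b=o2+d2*s[1]; return (a+b)/2,np.linalg.norm(a-b)
def proj(n,P):
    c=get_calibration(n); q=np.array(c["world_to_cam"])@np.r_[P,1]
    return np.array([c["cx"]+c["fx"]*q[0]/-q[2],c["cy"]-c["fy"]*q[1]/-q[2]])
E
python3 - <<'E'
from h import *
np.set_printoptions(precision=4,suppress=True)
S=cv2.imread("pics/side0.png");T=cv2.imread("pics/top0.png")
def blobs(I,box):
    x0,y0,x1,y1=box; m=(I.max(2)<58).astype(np.uint8); k=np.zeros_like(m);k[y0:y1,x0:x1]=m[y0:y1,x0:x1]
    n,l,s,c=cv2.connectedComponentsWithStats(k)
    return [(s[i],c[i],np.argwhere(l==i)[:,::-1]) for i in range(1,n) if s[i][4]>15]
for s,c,p in blobs(T,(165,145,340,215)): print("top",s,c)
for s,c,p in blobs(S,(255,130,345,225)): print("side",s,c)
side=[(263.6,137.6),(288,164.4),(318,196)]
top=[(181,206.3),(253,187),(328,166.5)]
for a,b in zip(side,top): print("tip",*tri(a,b))
for p in [(184.1,195.7),(250.9,178.6),(318.4,161.6)]: print("valve",plane("top",p,.235))
E
```

```text
top [281 145  27  14 262] [294.8855 150.1489]
top [311 152  22  19 243] [321.7737 161.1358]
top [275 154   7  11  21] [277.6667 159.1905]
top [190 162  12  14  51] [195.0784 167.4314]
top [262 165  17   6  26] [269.2692 167.9231]
top [241 170  22  35 438] [253.0205 185.9886]
top [277 171  40  16 206] [304.7427 176.8592]
top [167 173   8  13  67] [170.4776 179.4776]
top [174 187  15  21 243] [181.1152 197.0329]
side [271 146   9  10  21] [276.1905 151.6667]
side [297 174   9   9  25] [301.72 178.92]
side [317 195  19  20  53] [326.6226 205.5283]
side [255 205   8   9  58] [258.0862 208.8276]
tip [0.4953 0.1533 0.2937] 0.002887168790555148
tip [0.5282 0.0312 0.2913] 0.0013908158566938475
tip [ 0.5619 -0.0981  0.2947] 0.0009636090194647081
valve [0.5258 0.1582 0.235 ]
valve [0.5573 0.0368 0.235 ]
valve [ 0.5891 -0.0876  0.235 ]
```

Tip heights come out at 0.291–0.295 (text: 0.292) and the outer tips are 0.260 apart, as stated. The yaw is about 0.26. Next I'll check the geometry by reprojecting it and plan the reach.

```bash
cat >>h.py <<'E'
from scipy.spatial.transform import Rotation as Ro
YAW=np.arctan2(.0666,.2514); ex=np.array([np.cos(YAW),np.sin(YAW),0]); ey=np.array([-ex[1],ex[0],0])
tipm=np.array([.5285,.0285,.292])
HM=tipm+.042*ex-[0,0,.062]; HR=HM-.13*ey; HL=HM+.13*ey
def rot(s=1):  # tool x down, z along stand +-y
    x=np.array([0,0,-1.]); z=s*ey; return Ro.from_matrix(np.c_[x,np.cross(z,x),z]).as_rotvec()
E
python3 - <<'E'
from h import *
np.set_printoptions(precision=3,suppress=True)
S=cv2.imread("pics/side0.png");T=cv2.imread("pics/top0.png")
print(YAW,HM,HR,HL)
for n,I,box in(("side",S,(250,125,390,245)),("top",T,(160,135,340,220))):
    x0,y0,x1,y1=box;f=4.4
    Z=cv2.resize(I[y0:y1,x0:x1],None,fx=f,fy=f,interpolation=cv2.INTER_CUBIC)
    for H in(HM,HR,HL):
        for P,c in((H,(255,0,255)),(H-.042*ex+[0,0,.062],(0,255,0)),(H+.085*ex-[0,0,.087],(255,255,0))):
            u=(proj(n,P)-[x0,y0])*f; cv2.circle(Z,tuple(int(v) for v in u),4,c,1)
    cv2.imwrite(f"pics/ov_{n}.png",Z)
print(sensors.read_tool_rot())
for s in(1,-1):
  for H in(HR,HM):
    for d,z in((-.1,.4),(-.1,.275),(.01,.275)):
        P=H+d*ex;P[2]=z; print(s,d,z,kinematics.inverse_kinematics(P,rot(s)))
E
```

```text
0.2589676777925776 [0.569 0.039 0.23 ] [ 0.602 -0.086  0.23 ] [0.536 0.165 0.23 ]
[-0.924  1.367  0.923]
1 -0.1 0.4 [-0.585  0.182  0.864  1.587 -0.139  1.437  2.119]
1 -0.1 0.275 [-0.494  0.256  0.773  1.81  -0.195  1.153  2.171]
1 0.01 0.275 [-0.314  0.417  0.534  1.56  -0.221  1.226  2.087]
1 -0.1 0.4 [-0.612  0.063  0.514  1.664 -0.031  1.422  1.735]
1 -0.1 0.275 [-0.531  0.14   0.448  1.891 -0.067  1.125  1.772]
1 0.01 0.275 [-0.39   0.331  0.306  1.641 -0.106  1.187  1.77 ]
-1 -0.1 0.4 [-0.712  0.212  1.047  1.594 -0.185  1.443 -0.962]
-1 -0.1 0.275 [-0.646  0.304  0.997  1.819 -0.277  1.168 -0.871]
-1 0.01 0.275 [-0.514  0.485  0.87   1.576 -0.384  1.261 -0.895]
-1 -0.1 0.4 [-0.917  0.06   0.849  1.681 -0.045  1.421 -1.374]
-1 -0.1 0.275 [-0.857  0.161  0.841  1.91  -0.133  1.127 -1.277]
-1 0.01 0.275 [-0.707  0.385  0.767  1.665 -0.282  1.206 -1.186]
```

View pics/ov_side.png

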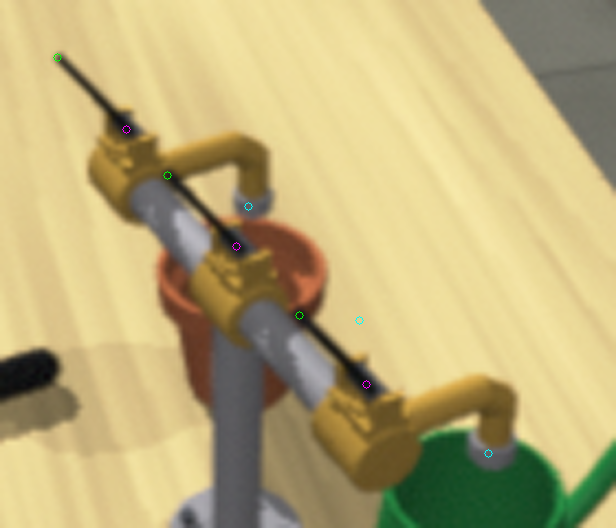

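View pics/ov_top.png

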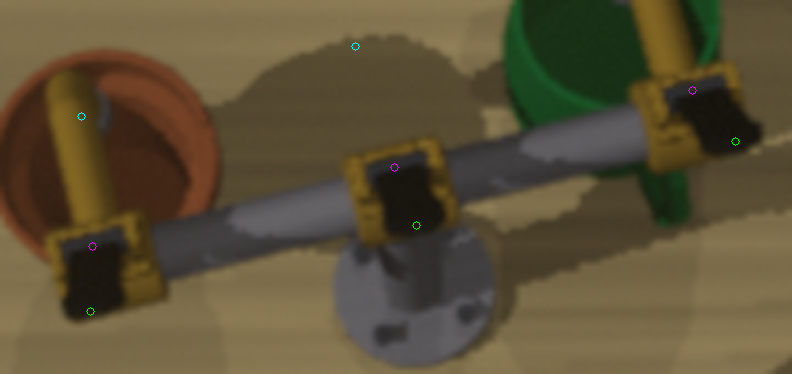

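The reprojected points land on the tips, hinges and spout mouths in both views. Next: close the hand, rise, and approach the right lever.

```bash
cat >>h.py <<'E'
def at(H,d,z): P=H+d*ex; P[2]=z; return P
def F(t): print(t,"t",round(sensors.read_time_s(),2),"tcp",np.round(sensors.read_tcp_pos(),4),"F",np.round(sensors.read_contact_force(),1))
def snap(k):
    S=grab_frame("side")[110:260,230:410,::-1];T=grab_frame("top")[100:250,150:330,::-1]
    cv2.imwrite(f"pics/{k}.png",cv2.resize(np.hstack([S,T]),None,fx=2.2,fy=2.2,interpolation=cv2.INTER_CUBIC))
E
python3 - <<'E'
from h import *
hand.gripper_to(0.0,20); print(sensors.read_finger_gap())
robot.movel([.233,.58,.42]); F("up")
robot.reach(at(HR,-.11,.42),rot(1)); F("pre")
robot.movel(at(HR,-.09,.275)); F("down"); snap("a1")
E
```

```text
0.0002750920058655135
up t 2.27 tcp [0.2329 0.5797 0.4191] F [-0.8  1.1  0.1]
pre t 4.9 tcp [ 0.4964 -0.1137  0.4199] F [-0.7 -1.  -0.2]
down t 6.03 tcp [ 0.5158 -0.1097  0.2758] F [-0.  -0.6  0.3]
```

View pics/a1.png

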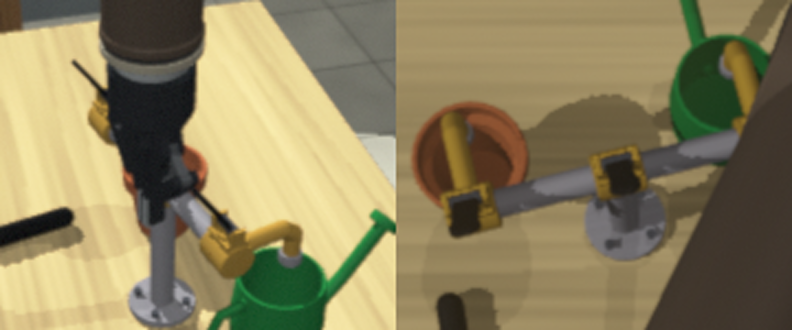

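The fingertips (side crop about (150,220)) are just short of the right lever tip at about (187,190) in the crop, with nothing touching. Now I'll push in segments.

```bash
python3 - <<'E'
from h import *
for d in(-.055,-.04,-.025,-.012,0.,.008):
    robot.movel(at(HR,d,.275),feed=.06); F(d)
robot.movel(at(HR,-.09,.275)); robot.movel(at(HR,-.13,.40),feed=.2); F("back"); snap("a2")
E
```

```text
-0.055 t 6.86 tcp [ 0.5492 -0.1007  0.2749] F [-0.4  0.1  0. ]
-0.04 t 7.26 tcp [ 0.563  -0.0972  0.2751] F [-4.9 -1.1  2.3]
-0.025 t 7.66 tcp [ 0.5782 -0.0929  0.275 ] F [-2.  -0.2  0.7]
-0.012 t 8.03 tcp [ 0.5912 -0.0891  0.2749] F [ 0.  -0.4  0.4]
0.0 t 8.38 tcp [ 0.6027 -0.0862  0.2748] F [0.1 0.4 0.1]
0.008 t 8.66 tcp [ 0.6104 -0.0842  0.2749] F [ 0.2  1.  -0.7]
back t 10.27 tcp [ 0.4768 -0.1191  0.3991] F [-0.2 -0.1  0.7]
```

View pics/a2.png

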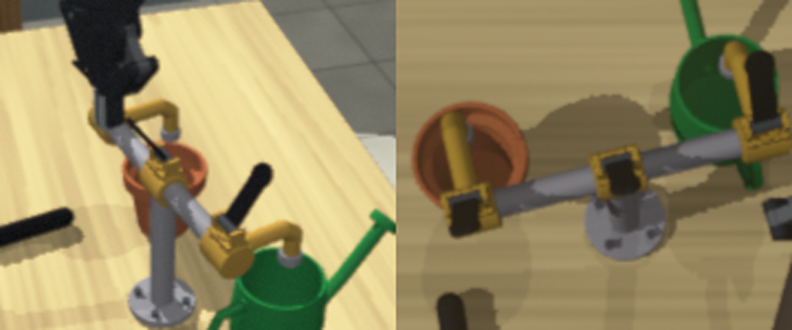

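The right lever now leans to the outlet side, with its disc at (262,172) in the side crop. It snapped open after a push of about 5 N, and the can has not moved. The main lever is next.

```bash
python3 - <<'E'
from h import *
robot.reach(at(HM,-.11,.40),rot(1)); F("pre")
robot.movel(at(HM,-.09,.275)); F("down")
for d in(-.055,-.04,-.025,-.012,0.,.008):
    robot.movel(at(HM,d,.275),feed=.06); F(d)
robot.movel(at(HM,-.09,.275)); robot.movel(at(HM,-.13,.42),feed=.2); F("back")
robot.reach(at(HM+.3*ey,-.2,.42),rot(1)); F("away"); snap("a3")
for n in("side","top"): cv2.imwrite(f"pics/{n}3.png",grab_frame(n)[:,:,::-1])
E
```

```text
pre t 10.96 tcp [0.4626 0.0118 0.3995] F [ 0.5  0.3 -0.9]
down t 11.95 tcp [0.4825 0.0157 0.2757] F [ 0.5 -0.3  0.3]
-0.055 t 12.68 tcp [0.5159 0.0249 0.2749] F [ 0.   0.5 -0.8]
-0.04 t 13.08 tcp [0.5295 0.0288 0.2748] F [-6.  -0.5  2.1]
-0.025 t 13.48 tcp [0.5447 0.0328 0.2749] F [-1.7  0.2  1.6]
-0.012 t 13.85 tcp [0.5579 0.0363 0.2749] F [ 0.8  0.7 -0.4]
0.0 t 14.2 tcp [0.5694 0.0394 0.2749] F [ 1.2 -0.1 -0.3]
0.008 t 14.48 tcp [0.5771 0.0414 0.2749] F [ 0.4 -1.1 -0. ]
back t 16.18 tcp [0.4433 0.0061 0.4192] F [-0.5 -0.1 -0.1]
away t 17.36 tcp [0.2999 0.2771 0.4197] F [0.7 0.  0. ]
```

View pics/a3.png

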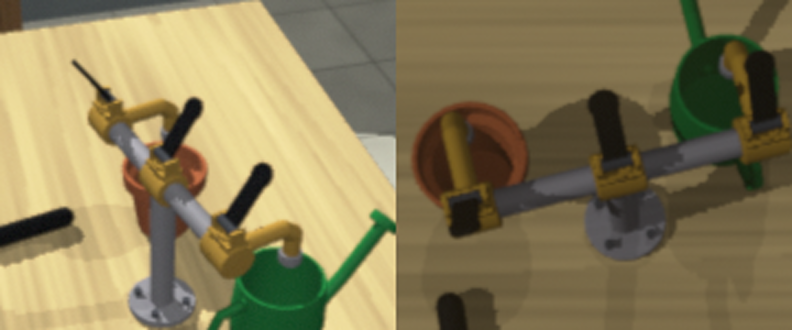

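View pics/side3.png

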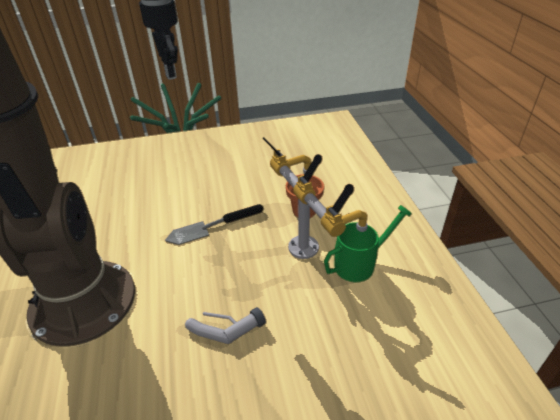

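View pics/top3.png

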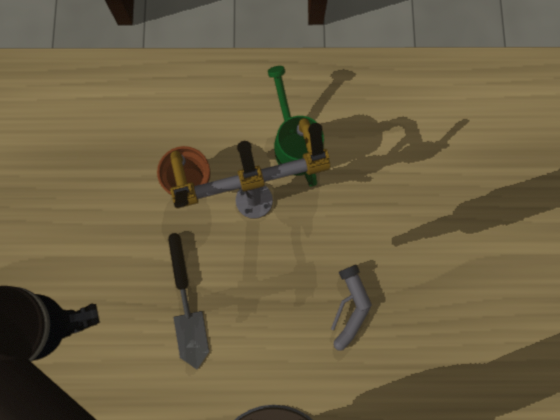

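The right and main levers lean open, with discs at (345,190) and (313,160) in side. The left lever is still shut at (264,138), and everything else is where it was. I'll compare the open tips with the expected open positions, then hand in.

```bash
python3 - <<'E'
from h import *
T=cv2.imread("pics/top3.png");S=cv2.imread("pics/side3.png")
for k,H in(("R",HR),("M",HM)):
    P=H+.042*ex+[0,0,.062]; print(k,proj("side",P).round(1),proj("top",P).round(1))
for n,I in(("side",S),("top",T)):
    A=cv2.imread(f"pics/{n}0.png")
    g=lambda J:cv2.inRange(cv2.cvtColor(J,cv2.COLOR_BGR2HSV),(55,120,30),(85,255,255))
    print(n,"can centroid",[np.argwhere(g(J)).mean(0).round(1)[::-1] for J in(A,I)])
F("end"); order.hand_in()
E
```

```text
R [351.5 184.5] [313.8 122.8]
M [319.6 154.6] [242.2 141.2]
side can centroid [array([352.5, 246.1]), array([350.2, 244.3])]
top can centroid [array([290.7, 129.2]), array([287.6, 128.5])]
end t 17.56 tcp [0.2997 0.2773 0.42  ] F [ 0.6  0.7 -1.3]
the job is handed in; nothing more can be done
```

The job is done and handed in at 17.6 s. The can was under the right outlet, so I pushed the right lever over first, then the main lever, using the shut fingertips. Both snapped open, and the most force read between push steps was about 6 N.

**Last checks:**
- **Levers:** in the last pictures both levers lean to the outlet side. By eye, their tips are close to where fully open levers should appear. The left lever is still shut.
- **Hand:** it is well clear of everything at 0.42 m height. The force reading of about 1–2 N is at the level it showed in free air.
- **Ledge:** by eye, the can, pot, nozzle and trowel have not moved.

**One check disagreed:** the centre of the green areas shifted 2–3 pixels between the first and last pictures. In the top view the opened lever now covers part of the can. I had no such explanation for the side view; the mask may also have caught the plant behind. I did not look into it further, but the can's outline sits in the same place in both pictures, and the fingers stayed at 0.27 m or higher, well above it.

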